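# Gauge the drip channel of a serving board

## Task

Check how deep the wide drip channel of the serving board is: take the depth gauge from its rest, stand it squarely across the wide channel with the probe in it, and press it down until its foot sits flat on the board on both sides. Let go and leave it standing there, showing the reading.

Things in the scene. Friction and masses are not known exactly. Their poses are not given: they have to be found in the camera images.
- gauge: Depth gauge, aluminium, about 0.3 kg, an upside-down T 96 mm high: flat foot bar (30 mm along x, 90 along y, 12 high), a square grip body 24 x 24 mm on its middle, 12 to 90 mm above the underside, black cap. Hold the grip body about 65 mm above the underside, on two opposite faces. Origin: centre of the foot's underside; z up, y along the foot. It starts upright in its rest.
- probe (a joint): The steel probe, 8 mm thick, on the gauge's centre line below the foot: how far it is pushed in, m. 0 = fully out (tip 26 mm below the foot), most 0.030. Pushing it in takes about 7 N in all, so press the gauge down 4 to 5 N beyond its weight; a drag then keeps the probe where it is. It reads about 0.012 with the foot flat over the wide channel.
- channel_board: Serving board, light wood, 170 mm along x, 140 along y, 28 thick, fixed. One straight channel 34 mm wide, 14 deep, flat floor, runs along its x at y = 0 from end to end. Origin: centre of underside; z up; yaw within 20 degrees of the channel pointing away from the robot. A like board has only a fine groove 6 mm wide. The boards and the rest stand in any order from left to right.
- rest: Grey plastic rest, fixed: plate 70 x 120 mm, two posts with end cheeks. Origin: centre of its underside, z up, y along the foot of the gauge, yaw within 20 degrees of the world's y. The gauge stands centred on it, foot underside 50 mm above the worktop between the cheeks, which rise 6 mm higher; lift it straight up (75 mm or more) before moving aside. Things lying between are under 30 mm high.
Mind the look-alikes: they are no part of the job. Leave any purple look-alike of the gauge alone.

How it is judged:
By the outcome, as a careful person would: the job done as asked, in the order asked, and still so for the second after the job is handed in, with the robot touching nothing.
It also fails if it takes over 45 s, if anything falls off the work surface, if the arm or the gripper's body presses on something with over 40 N, if the wrist force passes 120 N, or if a joint passes its speed limit or range.

## Robot

A 7-joint arm with a two-finger parallel gripper is mounted at the origin on a cart in front of the work surface, level with it; the furniture and walls round the work are solid. World frame = base frame: x ahead of the robot, y to its left, z up, the work surface at z = 0. Lengths are in m, angles in rad, forces in N, time in s.
With the tool pointing down it reaches from about 0.425 to 0.925 m from the base axis. Payload 6.8 kg.
Tool frame: the origin (TCP) lies at the very end of the fingers, on their centre line; the grasp point (between the pads) lies 19 mm behind it; z points along the fingers, y is the line along which they close (so a half turn about z gives the same grasp; the last joint's range is limited). The gripper opens to 85 mm and grips with 20 to 120 N. Pads are 22 mm wide; open, the fingers measure 114 mm over their backs; the gripper's body (76 mm by 85 mm) begins 54 mm behind the grasp point. The pads swing forward as they close: fully open they stand 13 mm farther back than shut.
Start: joints at [1.069, 0.477, 0.022, 1.555, -0.011, 1.109, -0.083], TCP at [0.259, -0.623, 0.231] pointing down, gripper open.
Joint ranges: [-2.96, 2.96], [-0.34, 2.1], [-1.41, 1.46], [0.24, 2.44], [-1.37, 4.51], [0.17, 1.92], [-2.96, 2.96]. Speed limits (rad/s): [2.39, 2.39, 3.14, 3.14, 3.14, 3.14, 3.14].

## Interface

Orientations are given as a rotation vector (axis times angle).
In Python, from bench import r gives the robot as it stands.
- The arm moves only by the tool play_rows, never from a script. Its argument "targets" is text: rows parted by semicolons, each of 5 numbers parted by spaces: the closure, from -1 (fully open) to 1 (shut), then the shift along the tool's x, y, z in m, then the turn about the tool's z in rad. In form: gripper dx dy dz spin; .... A call has 1 to 8 rows; each row is the pose to reach, as a shift and turn from the pose commanded when the call began, along the tool's axes at that moment; what a row does not reach only later rows make up. A row lasts 1/12 s, in which the tool goes at most 41.7 mm and 7.16 degrees, less where a joint would pass 70% of its speed; a pose out of reach is approached as far as the arm can. A call with a gripper value outside its range is refused whole. The fingers move at their own pace and stop on an object; "squeeze" is the grip in N (left out, the last holds). Time passes only in rows, so rows that repeat a pose let the fingers close. It gives the time, the measured TCP pose, the force, the opening and the grip force at its end, in the units of the state.
- r.get_obs(): the state, without advancing time (a new reading comes with each control period).
- r.grab_frame(name): name is "scene" or "side" or "wrist"; returns the picture (420x560x3 uint8, red, green, blue); there is no depth.
- r.camera_info(name): a dict with "fov_y" (degrees; the focal length in pixels is half the picture's height over the tangent of half this angle, whatever the lens; pixels are square), "cx", "cy" (the principal point, pixels), "position" and "rotation" of the camera in the world. Camera axes: x right, y down, z forward; pixel columns grow to the right and rows downward; lengths in m; the calibration is good to about 2 mm. A picture is of the moment at which its call begins: read the wrist's pose just before it. camera_info takes no time and is no camera call; for the wrist camera it gives the pose at the moment of the call.
- r.hand_in(): hands the job in; it is judged then, once.
The state is a dict: "clock": time; "joints": joint angles; "qvel": joint speeds; "tau": joint torques, N m; "tcp_pos": TCP position; "orientation": TCP orientation; "contact_force": force on the tool from outside, world axes, zero at the start; "moment": the same for the moment, N m; "grip_width": finger opening in m; "gripper_force": force on a finger pad.
Only numpy, scipy, OpenCV 4.12 (cv2) and the standard library are available. Lean on these libraries where they do the work, as an engineer would, in place of code of your own. Each camera call takes 0.05 s, during which the arm holds its last target. There are 200 camera calls.

## Working session

There is one attempt and no reset: what is moved stays moved. The work goes in short steps, Python scripts to look and compute and a tool call to move; the robot and the scene stay as the last step left them, time stands still between calls to the robot, and variables do not carry over. Pictures are saved under pics/ and viewed, at most 10 in all, crops included, and the job is handed in when it is done.

Besides the shell and the picture viewer there is one more tool, called after "Emit:" as a command line: name --argument value ..., lists and objects as JSON in quotes. play_rows: Moves the arm, as the interface text tells. Its arguments: {"type":"object","properties":{"targets":{"type":"string"},"squeeze":{"type":"number"}},"required":["targets"]}

```bash
mkdir -p pics; python3 - <<'E'
from bench import r
import cv2,numpy as np
o=r.get_obs();print(o['clock'],o['tcp_pos'],o['orientation'])
ims=[]
for n in ("scene","side"):
    im=r.grab_frame(n);c=r.camera_info(n);print(n,c)
    cv2.imwrite(f'pics/{n}0.png',im[:,:,::-1])
E
```

```text
0.0 [ 0.25874402 -0.62278982  0.23035333] [-3.07917154e+00 -6.14224841e-01  7.52590295e-04]
scene {'fov_y': 55.42355094127361, 'cx': 282.507295020382, 'cy': 208.34199361583947, 'position': array([0.15577147, 0.50624481, 0.73683215]), 'rotation': array([-0.71940788,  2.69380868, -1.00370194])}
side {'fov_y': 57.02205180074044, 'cx': 277.06383190751967, 'cy': 205.87566331954875, 'position': array([0.45775505, 0.66756429, 0.59492328]), 'rotation': array([-0.01282454, -2.80012474,  1.40753003])}
```

View pics/scene0.png

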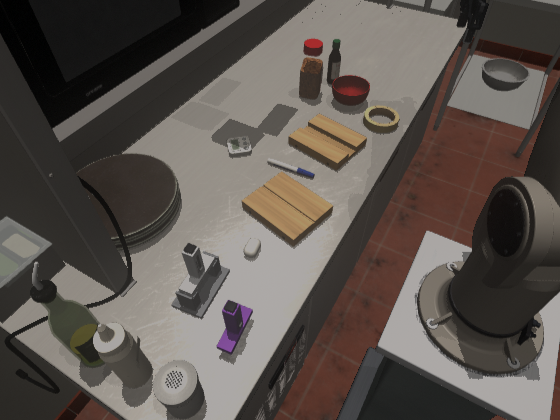

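View pics/side0.png

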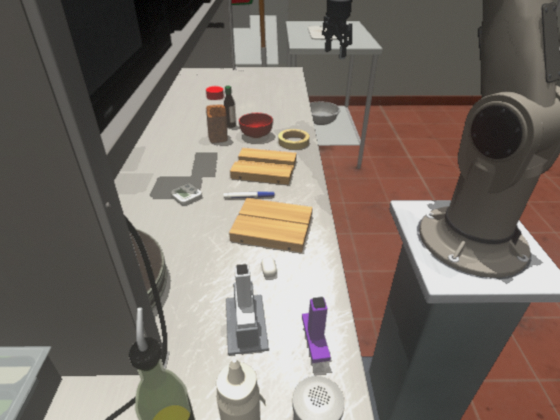

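Candidates. Gauges: the aluminium one in the grey rest (scene 197,270; side 245,300) fits, while the purple one (scene 235,325) is the decoy. Boards: the near one (scene 288,205) seems to have a fine groove, and the far one (scene 328,140) a wide channel. I'll confirm both in an enlarged crop.

```bash
cat > h.py <<'E'
import cv2,numpy as np
from scipy.spatial.transform import Rotation as R
from bench import r
def cam(n):
    c=r.camera_info(n);f=210/np.tan(np.radians(c['fov_y'])/2)
    return c['position'],R.from_rotvec(c['rotation']).as_matrix(),f,c['cx'],c['cy']
def ray(n,u,v,C=None):
    p,M,f,cx,cy=C or cam(n);d=M@np.array([(u-cx)/f,(v-cy)/f,1]);return p,d/np.linalg.norm(d)
def plane(n,u,v,z,C=None):
    p,d=ray(n,u,v,C);return p+d*(z-p[2])/d[2]
def proj(n,X,C=None):
    p,M,f,cx,cy=C or cam(n);q=M.T@(np.array(X)-p);return np.array([f*q[0]/q[2]+cx,f*q[1]/q[2]+cy])
def two(a,b):
    (p,d),(q,e)=a,b;s=np.linalg.lstsq(np.c_[d,-e],q-p,rcond=None)[0]
    A,B=p+d*s[0],q+e*s[1];return (A+B)/2,np.linalg.norm(A-B)
E
python3 - <<'E'
from h import *
for n in("scene","side"):
    im=cv2.imread(f'pics/{n}0.png');hsv=cv2.cvtColor(im,cv2.COLOR_BGR2HSV)
    m=cv2.inRange(hsv,(10,70,110),(25,255,255));m=cv2.morphologyEx(m,cv2.MORPH_CLOSE,np.ones((9,9)))
    cs=[c for c in cv2.findContours(m,0,2)[0] if cv2.contourArea(c)>1200]
    for c in cs:
        ap=cv2.approxPolyDP(cv2.convexHull(c),4,True)[:,0]
        print(n,cv2.contourArea(c),[(tuple(int(i) for i in q),plane(n,*q,.028)[:2].round(3).tolist()) for q in ap])
a=cv2.imread('pics/scene0.png');b=cv2.imread('pics/side0.png')
z=lambda im,x,y,w,h:cv2.resize(im[y:y+h,x:x+w],(400,300),interpolation=cv2.INTER_CUBIC)
cv2.imwrite('pics/crop.png',np.vstack([np.hstack([z(a,280,105,100,75),z(a,235,168,104,78)]),np.hstack([z(a,150,225,120,90),z(b,205,255,120,90)])]))
E
```

```text
scene 3049.5 [((280, 172), [0.526, -0.129]), ((332, 205), [0.364, -0.093]), ((293, 239), [0.395, 0.04]), ((242, 201), [0.555, 0.002])]
scene 1884.0 [((289, 135), [0.578, -0.269]), ((320, 114), [0.547, -0.399]), ((366, 138), [0.388, -0.364]), ((336, 162), [0.418, -0.234])]
side 3142.5 [((245, 199), [0.528, -0.125]), ((311, 207), [0.365, -0.09]), ((301, 251), [0.399, 0.066]), ((230, 238), [0.553, 0.023])]
side 1890.5 [((308, 134), [0.342, -0.49]), ((287, 180), [0.42, -0.212]), ((231, 177), [0.572, -0.228]), ((242, 148), [0.552, -0.394]), ((288, 129), [0.406, -0.527])]
```

View pics/crop.png

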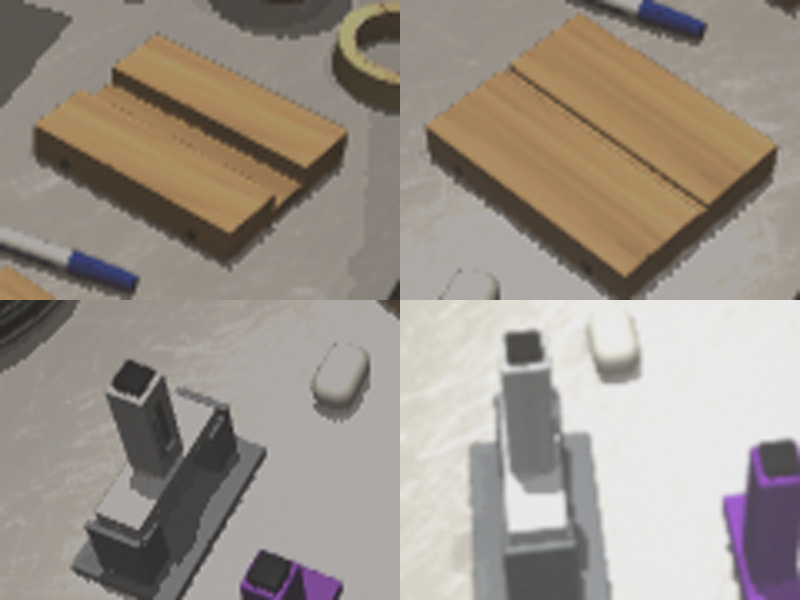

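The crop confirms it. The far board (scene 328,140) has the wide channel and the near one only a fine groove. The grey gauge (cap at scene 190,248; side 242,268) stands in the rest. Next come coarse numbers, then a move above it with the wrist camera.

```bash
python3 - <<'E'
from h import *
print('cap',two(ray('scene',189.9,248.2),ray('side',241.9,268.5)), plane('scene',189.9,248.2,.146),plane('side',241.9,268.5,.146))
pl=[plane('scene',*q,.008)[:2] for q in((229.5,270.9),(196.5,314),(172.5,306.6))]
print(pl,[np.linalg.norm(pl[i]-pl[i+1]) for i in(0,1)],np.degrees(np.arctan2(*(pl[0]-pl[1])[::-1])))
bd=[plane('scene',*q,.028)[:2] for q in((288.8,137),(318.8,114),(366.8,137.5),(338,163.7))]
bd=np.array(bd);print(bd.round(4),bd.mean(0),[np.linalg.norm(bd[i]-bd[i-1]).round(3) for i in range(4)],np.degrees(np.arctan2(*(bd[0]-bd[3])[::-1])),np.degrees(np.arctan2(*(bd[1]-bd[2])[::-1])))
o=r.get_obs();M=R.from_rotvec(o['orientation']).as_matrix();print(M.round(3))
print('cam in tool',M.T@(cam('wrist')[0]-o['tcp_pos']),'axis',M.T@cam('wrist')[1])
p=two(ray('scene',189.9,248.2),ray('side',241.9,268.5))[0]
print('shift',M.T@(p-o['tcp_pos']))
E
```

```text
cap (array([0.50859702, 0.22605917, 0.14128617]), np.float64(0.0006420066574188908)) [0.5061015  0.22801052 0.146     ] [0.50786435 0.23100853 0.146     ]
[array([0.47827852, 0.16751025]), array([0.47795116, 0.28085864]), array([0.52905276, 0.2920177 ])] [np.float64(0.11334886140189523), np.float64(0.052305819571508205)] -89.83452441468798
[[ 0.5746 -0.2611]
 [ 0.5499 -0.3977]
 [ 0.3865 -0.3673]
 [ 0.4111 -0.2305]] [ 0.48053138 -0.31415881] [np.float64(0.166), np.float64(0.139), np.float64(0.166), np.float64(0.139)] -10.605612703685779 -10.54100238753143
[[ 0.923  0.384 -0.001]
 [ 0.384 -0.923  0.001]
 [-0.    -0.002 -1.   ]]
cam in tool [ 7.14170716e-02  1.31360149e-05 -1.43195483e-01] axis [[ 1.74850996e-04 -9.58501252e-01 -2.85088265e-01]
 [ 9.99999641e-01  4.03822994e-04 -7.44379685e-04]
 [ 8.28614057e-04 -2.85088032e-01  9.58500979e-01]]
shift [ 0.55644005 -0.68790273  0.09021205]
```

Emit:
play_rows --targets "-1 0.02 -0.01 -0.03 -0.12; -1 0.05 -0.03 -0.06 -0.24; -1 0.08 -0.055 -0.06 -0.36; -1 0.11 -0.077 -0.06 -0.48; -1 0.14 -0.1 -0.06 -0.6; -1 0.17 -0.12 -0.06 -0.72; -1 0.2 -0.141 -0.06 -0.84; -1 0.23 -0.162 -0.06 -0.96"

```text
clock: 0.77
tcp_pos: [0.4096, -0.3837, 0.2911]
orientation: [-2.443, -1.975, 0.0]
contact_force: [-0.0, -1.0, 0.0]
grip_width: 0.0856
gripper_force: 0.0
```

```bash
python3 - <<'E'
from h import *
o=r.get_obs();M=R.from_rotvec(o['orientation']).as_matrix();print(o['clock'],o['tcp_pos'],o['joints'].round(2) if hasattr(o['joints'],'round') else o['joints'])
print('yaw',np.degrees(np.arctan2(M[1,0],M[0,0])),'shift',M.T@(np.array([.48,-.27,.28])-o['tcp_pos']))
E
```

```text
0.7667 [ 0.40963345 -0.3837264   0.29111295] [ 0.86  0.25 -0.27  1.74  0.07  1.15  0.36]
yaw 77.90045609709749 shift [0.12594993 0.04497016 0.01108798]
```

Emit:
play_rows --targets "-1 0.035 0.012 0.004 -0.03; -1 0.07 0.025 0.008 -0.03; -1 0.1 0.035 0.01 -0.03; -1 0.126 0.045 0.011 -0.03; -1 0.126 0.045 0.011 -0.03; -1 0.126 0.045 0.011 -0.03; -1 0.126 0.045 0.011 -0.03"

```text
clock: 1.35
tcp_pos: [0.4798, -0.2727, 0.28]
orientation: [-2.419, -2.004, 0.001]
contact_force: [0.4, -0.6, 0.4]
grip_width: 0.0853
gripper_force: 0.0
```

```bash
python3 - <<'E'
from h import *
C=cam('wrist');im=r.grab_frame('wrist');im=np.ascontiguousarray(im[:,:,::-1]);cv2.imwrite('pics/w1.png',im)
import pickle;pickle.dump(C,open('w1.pkl','wb'))
hsv=cv2.cvtColor(im,cv2.COLOR_BGR2HSV)
m=cv2.inRange(hsv,(8,60,90),(28,255,255))
for c in cv2.findContours(m,0,2)[0]:
    if cv2.contourArea(c)>2000:
        b=cv2.boxPoints(cv2.minAreaRect(c));print(b.round(0).tolist(),[plane('wrist',*q,.028,C)[:2].round(4).tolist() for q in b])
E
```

```text
[[222.0, 257.0], [223.0, 153.0], [358.0, 154.0], [357.0, 258.0]] [[0.3815, -0.3685], [0.4155, -0.2325], [0.5787, -0.2646], [0.5612, -0.404]]
[[-25.0, 143.0], [153.0, 113.0], [186.0, 310.0], [8.0, 340.0]] [[0.12, -0.1644], [0.3448, -0.1712], [0.3115, -0.4395], [0.0386, -0.4404]]
[[145.0, 0.0], [300.0, 0.0], [300.0, 49.0], [145.0, 49.0]] [[0.3711, -0.0568], [0.5362, -0.0882], [0.5281, -0.1357], [0.3564, -0.1031]]
```

View pics/w1.png

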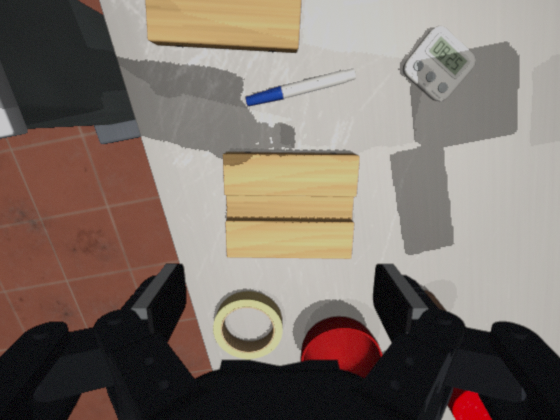

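The wide-channel board shows at columns 223–358 and rows 154–258, with the channel at rows ~196–221. I'll fit the channel edges and plan the move to the gauge.

```bash
python3 - <<'E'
from h import *
import pickle;C=pickle.load(open('w1.pkl','rb'))
g=cv2.cvtColor(cv2.imread('pics/w1.png'),cv2.COLOR_BGR2GRAY).astype(float)
d=np.diff(cv2.blur(g,(5,1)),axis=0)
def fit(sl,sign):
    P=[]
    for u in range(238,345,3):
        s=sign*d[sl,u];P.append(plane('wrist',u,sl.start+s.argmax()+.5,.028,C)[:2])
    P=np.array(P);a,b=np.polyfit(P[:,0],P[:,1],1)
    for _ in range(3):
        e=P[:,1]-(a*P[:,0]+b);k=abs(e)<max(.0015,1.5*np.median(abs(e)));a,b=np.polyfit(P[k,0],P[k,1],1)
    return a,b,np.std(e[k]),k.sum()
# all y on x=0.4805
for nm,sl,s in(('top outer',slice(145,165),1),('up edge',slice(188,206),-1),('low edge',slice(212,230),1),('low outer',slice(250,268),0)):
    if s==0: continue
    a,b,e,k=fit(sl,s);print(nm,'yaw',np.degrees(np.arctan(a)),'y@.48',a*.48+b,e,k,'perp',(a*.48+b)*np.cos(np.arctan(a)))
for u in(260,300,335):print(g[150:262:2,u].astype(int).tolist())
cs=[plane('wrist',*q,.028,C)[:2] for q in((223,154),(358,154),(352.5,258),(226,258))]
cs=np.array(cs);print(cs.round(4).tolist(),cs.mean(0),[np.linalg.norm(cs[i]-cs[i-1]).round(3) for i in range(4)])
o=r.get_obs();M=R.from_rotvec(o['orientation']).as_matrix()
print('to above gauge',M.T@(np.array([.507,.229+.04,.28])-o['tcp_pos']))
E
```

```text
top outer yaw -10.52542179952575 y@.48 -0.2467780935968244 0.0003579598630999655 30 perp -0.24262579403095016
up edge yaw -11.413830418937525 y@.48 -0.2984256527482824 0.0003712853142989185 35 perp -0.292523818214126
low edge yaw -11.518121357376684 y@.48 -0.3343676988448442 0.000352556319952079 36 perp -0.32763406839450254
[111, 75, 97, 168, 174, 176, 177, 178, 182, 184, 185, 185, 187, 187, 191, 185, 180, 179, 180, 184, 182, 179, 176, 173, 180, 180, 171, 171, 172, 166, 168, 166, 165, 136, 72, 73, 167, 173, 175, 176, 178, 182, 184, 184, 184, 186, 190, 185, 179, 178, 181, 183, 180, 179, 183, 193]
[148, 87, 82, 170, 177, 182, 181, 180, 184, 186, 188, 184, 183, 185, 190, 190, 183, 183, 182, 180, 177, 177, 181, 179, 179, 180, 177, 174, 173, 176, 172, 167, 165, 168, 107, 63, 114, 176, 181, 181, 179, 183, 185, 186, 182, 184, 187, 189, 183, 182, 181, 178, 174, 178, 180, 194]
[121, 90, 68, 162, 176, 184, 184, 182, 185, 186, 180, 181, 187, 189, 190, 190, 185, 181, 174, 177, 180, 180, 182, 157, 179, 182, 178, 176, 173, 179, 176, 167, 167, 169, 104, 61, 138, 181, 183, 183, 182, 185, 183, 180, 183, 188, 188, 189, 183, 178, 173, 176, 178, 181, 177, 192]
[[0.4152, -0.2337], [0.5786, -0.2646], [0.5549, -0.4024], [0.3863, -0.3706]] [ 0.48374665 -0.31780783] [np.float64(0.14), np.float64(0.166), np.float64(0.14), np.float64(0.172)]
to above gauge [ 5.37863422e-01 -7.47718460e-02 -1.82578592e-04]
```

Emit:
play_rows --targets "-1 0.038 -0.005 0 0; -1 0.076 -0.01 0 0; -1 0.114 -0.016 0 0; -1 0.152 -0.021 0 0; -1 0.19 -0.026 0 0; -1 0.228 -0.032 0 0; -1 0.266 -0.037 0 0; -1 0.3 -0.042 0 0"

```text
clock: 2.07
tcp_pos: [0.4947, 0.0311, 0.2805]
orientation: [2.421, 2.001, 0.0]
contact_force: [0.3, 0.1, -0.0]
grip_width: 0.0855
gripper_force: 0.0
```

Emit:
play_rows --targets "-1 0.038 -0.005 0 0; -1 0.076 -0.01 0 0; -1 0.114 -0.016 0 0; -1 0.152 -0.021 0 0; -1 0.19 -0.026 0 0; -1 0.22 -0.031 0 0; -1 0.238 -0.033 0 0; -1 0.238 -0.033 0 0"

```text
clock: 2.73
tcp_pos: [0.5062, 0.2741, 0.2802]
orientation: [-2.414, -2.007, -0.002]
contact_force: [-0.1, 0.6, -0.2]
grip_width: 0.0855
gripper_force: 0.0
```

Emit:
play_rows --targets "-1 0 0 0 0; -1 0 0 0 0; -1 0 0 0 0"

```text
clock: 2.98
tcp_pos: [0.5074, 0.2681, 0.2801]
orientation: [2.422, 2.0, -0.001]
contact_force: [0.4, -0.3, 0.2]
grip_width: 0.0856
gripper_force: 0.0
```

```bash
python3 - <<'E'
from h import *
import pickle
o=r.get_obs();print(o['tcp_pos'],np.round(o['joints'],2))
C=cam('wrist');im=r.grab_frame('wrist');im=np.ascontiguousarray(im[:,:,::-1]);cv2.imwrite('pics/w2.png',im)
pickle.dump(C,open('w2.pkl','wb'))
print(proj('wrist',[.507,.229,.146],C),proj('wrist',[.507,.229,0.008],C))
E
```

```text
[0.50743695 0.26810551 0.28011953] [-0.07  0.34 -0.66  1.71  0.22  1.17 -0.98]
[287.75447133 238.51966507] [285.23802369 200.5222145 ]
```

View pics/w2.png

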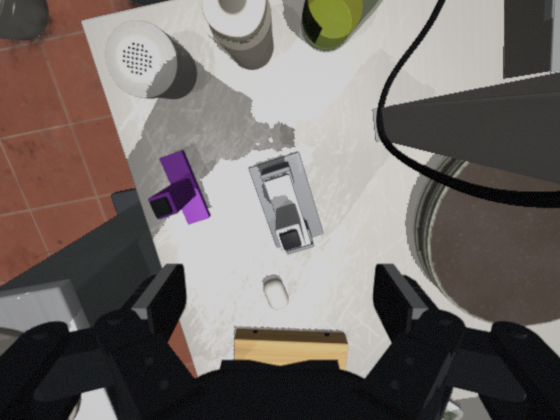

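The wrist view shows the cap at (290,240), matching the prediction (288,239). The rest plate corners are at about (250,167), (299,153), (323,236) and (276,252).

```bash
python3 - <<'E'
from h import *
import pickle;C=pickle.load(open('w2.pkl','rb'))
im=cv2.imread('pics/w2.png');g=cv2.cvtColor(im,cv2.COLOR_BGR2GRAY)
m=(g[225:255,272:310]<60).astype(np.uint8)
n,l,s,c=cv2.connectedComponentsWithStats(m);k=1+s[1:,4].argmax();u,v=c[k]+[272,225];print(s[k],u,v,plane('wrist',u,v,.146,C),two(ray('',u,v,C),ray('scene',189.9,248.2)))
cc=cv2.findContours((l==k).astype(np.uint8),0,2)[0][0];b=cv2.boxPoints(cv2.minAreaRect(cc))+[272,225];print(b.round(1).tolist())
P=np.array([plane('wrist',*q,.146,C)[:2] for q in b]);print([(np.linalg.norm(P[i]-P[i-1]).round(4),np.degrees(np.arctan2(*(P[i]-P[i-1])[::-1])).round(1)) for i in range(4)])
Q=np.array([plane('wrist',*q,.008,C)[:2] for q in((250,167),(299,153),(323,236),(276,252))])
print(Q.round(4).tolist(),Q.mean(0),[(np.linalg.norm(Q[i]-Q[i-1]).round(4),np.degrees(np.arctan2(*(Q[i]-Q[i-1])[::-1])).round(1)) for i in range(4)])
cv2.imwrite('pics/w2c.png',cv2.resize(im[145:265,225:345],(600,600),interpolation=cv2.INTER_CUBIC))
E
```

```text
[  8   5  20  20 220] 288.92727272727274 240.23636363636365 [0.50776498 0.22709988 0.146     ] (array([0.50768578, 0.22641425, 0.14339967]), np.float64(0.0006767479941577817))
[[279.3, 233.5], [295.3, 228.7], [300.2, 245.0], [284.2, 249.9]]
[(np.float64(0.0171), np.float64(94.8)), (np.float64(0.0156), np.float64(6.9)), (np.float64(0.017), np.float64(-84.4)), (np.float64(0.0158), np.float64(-172.8))]
[[0.47, 0.2823], [0.5361, 0.2881], [0.5493, 0.1687], [0.4803, 0.1573]] [0.50894871 0.2241098 ] [(np.float64(0.1255), np.float64(94.7)), (np.float64(0.0664), np.float64(5.0)), (np.float64(0.1201), np.float64(-83.7)), (np.float64(0.07), np.float64(-170.6))]
```

View pics/w2c.png

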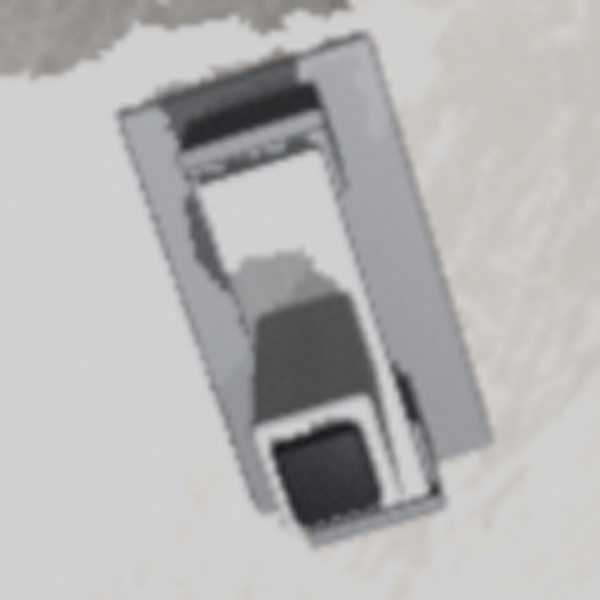

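The gauge is at (0.508, 0.2265), with its foot axis at about 96°. I'll align above it and then descend.

Emit:
play_rows --targets "-1 -0.02 0.004 0.01 -0.1; -1 -0.041 0.0085 0.03 -0.2; -1 -0.041 0.0085 0.06 -0.297; -1 -0.041 0.0085 0.08 -0.297; -1 -0.041 0.0085 0.11 -0.297; -1 -0.041 0.0085 0.14 -0.297; -1 -0.041 0.0085 0.165 -0.297; -1 -0.041 0.0085 0.184 -0.297"

```text
clock: 3.7
tcp_pos: [0.507, 0.2264, 0.0942]
orientation: [-2.098, -2.338, 0.003]
contact_force: [0.7, -0.1, 0.3]
grip_width: 0.0853
gripper_force: 0.0
```

Emit:
play_rows --targets "-1 0 0 0 0; -1 0 0 0 0; -1 0 0 0 0"

```text
clock: 3.95
tcp_pos: [0.5083, 0.2285, 0.0976]
orientation: [2.097, 2.339, 0.002]
contact_force: [0.9, -0.2, -0.1]
grip_width: 0.085
gripper_force: 0.0
```

```bash
python3 - <<'E'
from h import *
o=r.get_obs();M=R.from_rotvec(o['orientation']).as_matrix()
print(o['tcp_pos'],np.degrees(np.arctan2(M[1,0],M[0,0])),M[2].round(4))
im=r.grab_frame('wrist');cv2.imwrite('pics/w3.png',im[:,:,::-1])
E
```

```text
[0.50834111 0.22848342 0.09763769] 96.24441191521608 [ 4.0e-04  1.7e-03 -1.0e+00]
```

View pics/w3.png

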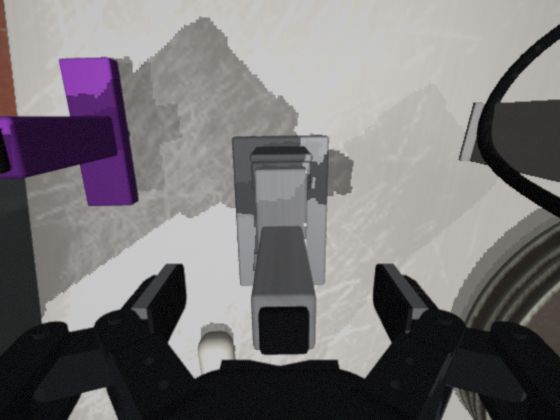

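The gauge body is centred between the fingers (column 283 against 280) and square to them. Closing now.

Emit:
play_rows --targets "1 0 0 0 0; 1 0 0 0 0; 1 0 0 0 0; 1 0 0 0 0; 1 0 0 0 0; 1 0 0 0 0; 1 0 0 0 0; 1 0 0 0 0" --squeeze 50

```text
clock: 4.67
tcp_pos: [0.5077, 0.2287, 0.0966]
orientation: [2.096, 2.34, 0.001]
contact_force: [0.1, 0.5, 3.9]
grip_width: 0.0238
gripper_force: 53.5
```

Emit:
play_rows --targets "1 0 0 0 0; 1 0 0 0 0; 1 0 0 0 0; 1 0 0 0 0"

```text
clock: 5.0
tcp_pos: [0.5077, 0.2287, 0.0966]
orientation: [2.096, 2.34, 0.001]
contact_force: [1.3, -0.3, 4.0]
grip_width: 0.0234
gripper_force: 53.7
```

Emit:
play_rows --targets "1 0 0 -0.01 0; 1 0 0 -0.025 0; 1 0 0 -0.045 0; 1 0 0 -0.065 0; 1 0 0 -0.09 0; 1 0 0 -0.115 0; 1 0 0 -0.13 0; 1 0 0 -0.13 0"

```text
clock: 5.67
tcp_pos: [0.5082, 0.2295, 0.2294]
orientation: [2.095, 2.339, 0.006]
contact_force: [0.2, 0.2, -3.0]
grip_width: 0.0235
gripper_force: 52.9
```

```bash
python3 - <<'E'
from h import *
import time
o=r.get_obs();M=R.from_rotvec(o['orientation']).as_matrix()
print(o['tcp_pos'],np.degrees(np.arctan2(M[1,0],M[0,0])),o['contact_force'],o['grip_width'])
print(M.T@(np.array([.482,-.3163,.2266])-o['tcp_pos']))
E
```

```text
[0.50822926 0.22952616 0.22937853] 96.3128835238846 [ 0.24686404  0.16836333 -2.97101662] 0.023524301273566337
[-0.53963571 -0.08609561  0.00165244]
```

Emit:
play_rows --targets "1 -0.015 -0.002 0 0; 1 -0.045 -0.007 0 0.04; 1 -0.08 -0.013 0 0.08; 1 -0.115 -0.018 0 0.12; 1 -0.15 -0.024 0 0.16; 1 -0.185 -0.03 0 0.2; 1 -0.22 -0.035 0 0.25; 1 -0.25 -0.04 0 0.3"

```text
clock: 6.33
tcp_pos: [0.4932, -0.0271, 0.2246]
orientation: [-2.425, -1.995, 0.005]
contact_force: [1.1, -0.7, -3.8]
grip_width: 0.0235
gripper_force: 52.8
```

```bash
cat > s.py <<'E'
from h import *
o=r.get_obs();M=R.from_rotvec(o['orientation']).as_matrix()
print(o['clock'],o['tcp_pos'],np.degrees(np.arctan2(M[1,0],M[0,0])),o['contact_force'],o['grip_width'])
print(M.T@(np.array([.482,-.3163,.2266])-o['tcp_pos']))
E
python3 s.py
```

```text
6.3333 [ 0.49317715 -0.02713779  0.22461168] 78.8979917121116 [ 1.10707037 -0.6597894  -3.79706921] 0.023490426231007246
[-0.2859051   0.04470654 -0.00180679]
```

Emit:
play_rows --targets "1 -0.035 0.006 0 0; 1 -0.07 0.011 0 0; 1 -0.105 0.017 0 0; 1 -0.14 0.022 0 0; 1 -0.175 0.028 0 0; 1 -0.21 0.034 0 0; 1 -0.24 0.038 0 0; 1 -0.26 0.041 0 0"

```text
clock: 7.0
tcp_pos: [0.4838, -0.2909, 0.2242]
orientation: [-2.424, -1.994, 0.004]
contact_force: [0.5, 0.1, -3.7]
grip_width: 0.0233
gripper_force: 52.7
```

Emit:
play_rows --targets "1 -0.012 0.002 0 0; 1 -0.023 0.004 0 0; 1 -0.023 0.004 0 0; 1 -0.023 0.004 0 0; 1 -0.023 0.004 0 0; 1 -0.023 0.004 0 0"

```text
clock: 7.5
tcp_pos: [0.4863, -0.3088, 0.2263]
orientation: [-2.419, -2.004, -0.001]
contact_force: [-0.0, -0.3, -3.6]
grip_width: 0.0234
gripper_force: 52.8
```

```bash
python3 s.py; python3 - <<'E'
from h import *
im=r.grab_frame('side')[:,:,::-1];a=r.grab_frame('scene')[:,:,::-1]
z=lambda im,x,y,w,h:cv2.resize(im[y:y+h,x:x+w],(400,400),interpolation=cv2.INTER_CUBIC)
cv2.imwrite('pics/hold.png',np.hstack([z(im,200,60,140,140),z(a,260,50,140,140)]))
E
```

```text
7.5 [ 0.4863441  -0.30878778  0.22633632] 79.26754661449395 [-0.04460775 -0.33945327 -3.61559098] 0.023353460918048966
[-0.0081896  -0.00286916 -0.00026932]
```

View pics/hold.png

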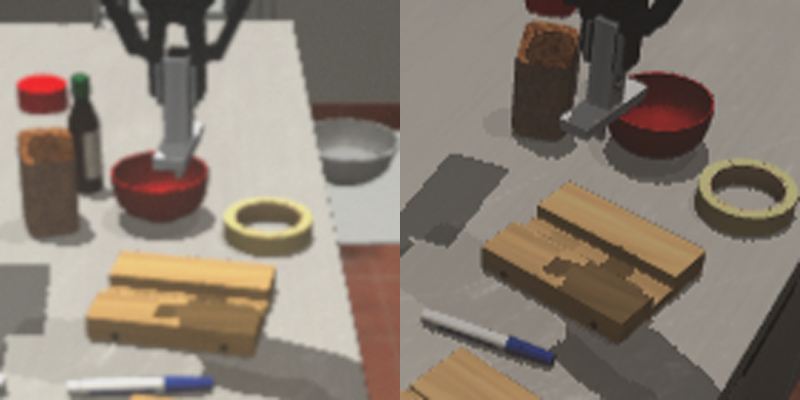

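The gauge is held upright, with its foot across the channel direction. I'll correct the offset and descend.

Emit:
play_rows --targets "1 -0.007 -0.003 0.01 0; 1 -0.007 -0.003 0.03 0; 1 -0.007 -0.003 0.055 0; 1 -0.007 -0.003 0.08 0; 1 -0.007 -0.003 0.105 0; 1 -0.007 -0.003 0.12 0; 1 -0.007 -0.003 0.12 0; 1 -0.007 -0.003 0.12 0"

```text
clock: 8.27
tcp_pos: [0.4807, -0.3169, 0.1054]
orientation: [-2.421, -1.999, 0.001]
contact_force: [-0.2, 0.4, -2.9]
grip_width: 0.0234
gripper_force: 52.8
```

```bash
python3 s.py; python3 - <<'E'
from h import *
im=r.grab_frame('side')[:,:,::-1];a=r.grab_frame('scene')[:,:,::-1];w=r.grab_frame('wrist')[:,:,::-1]
z=lambda im,x,y,w,h:cv2.resize(im[y:y+h,x:x+w],(300,300),interpolation=cv2.INTER_CUBIC)
cv2.imwrite('pics/low.png',np.hstack([z(im,215,100,100,100),z(a,275,75,100,100)])); cv2.imwrite('pics/wlow.png',w)
E
```

```text
8.2667 [ 0.48072599 -0.31691684  0.10543347] 79.11307530815291 [-0.20611856  0.35785055 -2.87528482] 0.023382339473169502
[ 0.00093175  0.00089024 -0.12116795]
```

View pics/low.png

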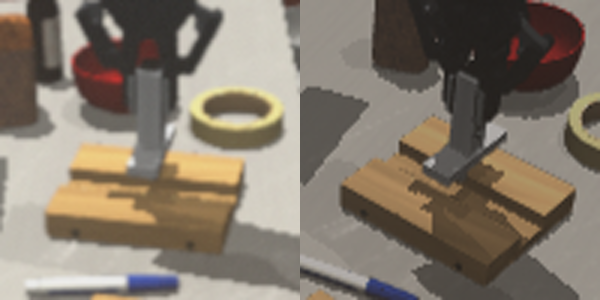

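The foot is over the channel, square across it. Lowering slowly and watching the force.

Emit:
play_rows --targets "1 0 0 0.008 0; 1 0 0 0.014 0; 1 0 0 0.018 0; 1 0 0 0.02 0; 1 0 0 0.022 0; 1 0 0 0.024 0; 1 0 0 0.025 0; 1 0 0 0.025 0"

```text
clock: 9.08
tcp_pos: [0.4813, -0.317, 0.0813]
orientation: [-2.422, -2.0, 0.001]
contact_force: [-1.4, 1.6, 1.6]
grip_width: 0.0232
gripper_force: 53.5
```

Emit:
play_rows --targets "1 0 0 0.001 0; 1 0 0 0.002 0; 1 0 0 0.003 0; 1 0 0 0.003 0"

```text
clock: 9.42
tcp_pos: [0.4813, -0.317, 0.0781]
orientation: [-2.422, -2.001, 0.0]
contact_force: [-2.0, 1.8, 2.3]
grip_width: 0.0234
gripper_force: 53.5
```

Emit:
play_rows --targets "1 0 0 0.001 0; 1 0 0 0.002 0; 1 0 0 0.003 0; 1 0 0 0.003 0; 1 0 0 0.003 0"

```text
clock: 9.83
tcp_pos: [0.4814, -0.317, 0.0751]
orientation: [-2.422, -2.001, 0.0]
contact_force: [-3.5, 1.8, 0.5]
grip_width: 0.0233
gripper_force: 53.3
```

Emit:
play_rows --targets "1 0 0 0.001 0; 1 0 0 0.001 0; 1 0 0 0.001 0"

```text
clock: 10.08
tcp_pos: [0.482, -0.3171, 0.0746]
orientation: [2.421, 2.0, 0.001]
contact_force: [-2.0, 1.4, 4.2]
grip_width: 0.023
gripper_force: 53.7
```

Emit:
play_rows --targets "1 0 0 0.001 0; 1 0 0 0.001 0; 1 0 0 0.002 0; 1 0 0 0.002 0"

```text
clock: 10.42
tcp_pos: [0.4824, -0.3172, 0.0744]
orientation: [2.421, 2.0, 0.0]
contact_force: [-6.4, 4.2, 19.5]
grip_width: 0.0234
gripper_force: 55.9
```

Emit:
play_rows --targets "1 0 0 0.001 0; 1 0 0 0.001 0; 1 0 0 0.001 0; 1 0 0 0.001 0"

```text
clock: 10.75
tcp_pos: [0.4824, -0.3172, 0.0743]
orientation: [2.42, 2.0, -0.0]
contact_force: [-8.9, 4.6, 29.1]
grip_width: 0.0237
gripper_force: 57.0
```

```bash
python3 s.py; python3 -c "
from h import *
print(r.get_obs()['moment'])"
```

```text
10.75 [ 0.48243199 -0.31720191  0.07433165] 79.12678202108827 [-8.90811559  4.61004633 29.05956552] 0.023655128836113433
[ 0.00059217 -0.00038442 -0.15227   ]
[1.34954332 2.70600287 0.05255979]
```

The foot seated at the expected height (0.0743 against 0.0746 predicted) and the force rose to 29 N. I'll ease most of the load off, then open.

Emit:
play_rows --targets "1 0 0 -0.001 0; 1 0 0 -0.002 0; 1 0 0 -0.002 0; 1 0 0 -0.002 0" --squeeze 20

```text
clock: 11.08
tcp_pos: [0.4823, -0.3171, 0.0744]
orientation: [2.421, 2.0, 0.001]
contact_force: [-3.7, 2.5, 12.3]
grip_width: 0.0237
gripper_force: 54.9
```

Emit:
play_rows --targets "-1 0 0 0 0; -1 0 0 0 0; -1 0 0 0 0; -1 0 0 0 0; -1 0 0 0 0; -1 0 0 0 0; -1 0 0 0 0; -1 0 0 0 0"

```text
clock: 11.75
tcp_pos: [0.4816, -0.317, 0.0732]
orientation: [2.422, 2.001, 0.0]
contact_force: [-0.1, 0.4, -0.4]
grip_width: 0.0853
gripper_force: 0.0
```

```bash
python3 s.py
```

```text
11.75 [ 0.48157355 -0.31704588  0.07324497] 79.11258427459563 [-0.13196923  0.44503029 -0.35001126] 0.08534985899878346
[ 0.00081622  0.00028786 -0.15335499]
```

Released. Retreating straight up, then a check picture.

Emit:
play_rows --targets "-1 0 0 -0.015 0; -1 0 0 -0.04 0; -1 0 0 -0.07 0; -1 0 0 -0.1 0; -1 0 0 -0.13 0; -1 0 0 -0.16 0; -1 0 0 -0.19 0; -1 0 0 -0.21 0"

```text
clock: 12.42
tcp_pos: [0.4823, -0.3173, 0.2866]
orientation: [2.42, 1.999, 0.002]
contact_force: [0.4, 0.5, 0.9]
grip_width: 0.0853
gripper_force: 0.0
```

Emit:
play_rows --targets "-1 0.04 0 0 0; -1 0.06 0 0 0; -1 0.06 0 0 0; -1 0.06 0 0 0; -1 0.06 0 0 0"

```text
clock: 12.83
tcp_pos: [0.4925, -0.2588, 0.2832]
orientation: [2.422, 2.0, -0.001]
contact_force: [0.4, -0.4, 0.1]
grip_width: 0.0853
gripper_force: 0.0
```

```bash
python3 - <<'E'
from h import *
C=cam('wrist')
im=r.grab_frame('side')[:,:,::-1];a=r.grab_frame('scene')[:,:,::-1];w=r.grab_frame('wrist')[:,:,::-1]
z=lambda im,x,y,w,h:cv2.resize(im[y:y+h,x:x+w],(400,300),interpolation=cv2.INTER_CUBIC)
print(proj('wrist',[.482,-.3163,.124],C))
q=proj('wrist',[.482,-.3163,.028],C).astype(int);print(q)
cv2.imwrite('pics/end.png',np.vstack([np.hstack([z(im,215,105,100,75),z(a,275,85,120,90)]),np.hstack([z(w,q[0]-100,max(q[1]-75,0),200,150),z(w,0,0,560,420)])]))
E
```

```text
[280.83797133 247.69046256]
[280 218]
```

View pics/end.png

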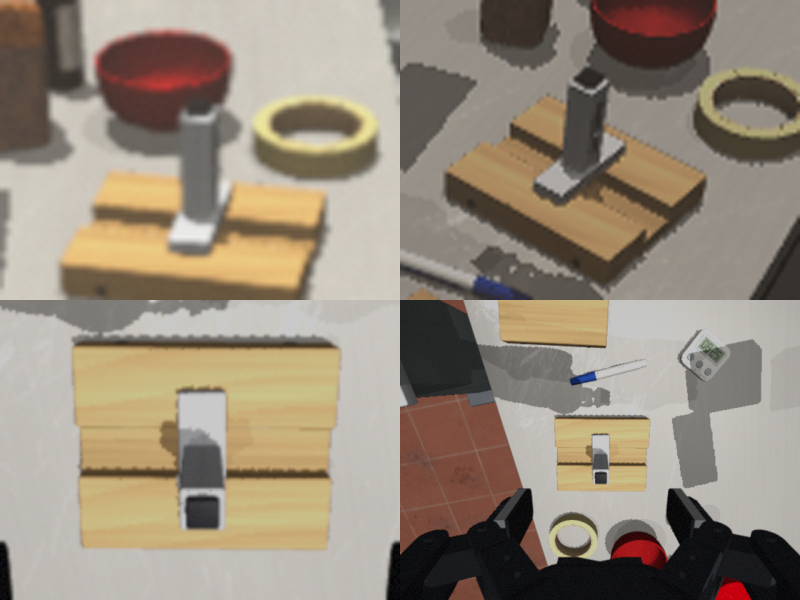

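The gauge stands free and square across the wide channel. Its cap is where the seated height predicts: crop (202,512) against an expected (201,509).

```bash
python3 -c "
from bench import r
print(r.hand_in())"
```

```text
the job is handed in; nothing more can be done
None
```

The depth gauge stands released, square across the wide channel with its foot flat on the board on both sides, and the job was handed in at about 13 s; I didn't read the probe value itself.

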